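# Hang the work lamp on the sprung hook

### The job

Take the red knob of the sprung jib, pull its hook down between the two lamps, swing it sideways until the hook's shank just touches the wire bail of the yellow lamp, then let it up slowly and gently so that it takes the bail and lifts the yellow lamp well clear of its dock. Follow it up, never faster than about 5 cm a second, and let go only where spring and lamp are in balance, so that it neither jumps nor drops and the lamp is left hanging still. Do not tip the lamp by pushing its bail sideways, do not touch it with the gripper, and leave the grey lamp, the screw jar and the steel bearing where they are.

Things in the scene. Friction and masses are not known exactly. Their poses are not given: they have to be found in the camera images.
- stand: Fixed steel stand: base plate 300 x 290 x 8 mm, round post 385 mm high with a black drum on top (to 426 mm). Origin: post axis at bench level, z up; -x is its front. Two round lamp nests (rim 6 mm above the plate, 94 mm inside) lie 180 mm from the post axis, 25 degrees either side of the front (x -163, y +76 and -76 mm); a lamp stands in each.
- mast (a joint): Swing of the jib about the post, rad, counter-clockwise from above positive; 0 = straight to the stand's front; range -0.8 to 0.8. It turns easily (about 0.2 N at the knob) and stays where it is left. Near 0 the hook comes down between the two bails, clear of both by at least 8 mm however they lean; well away from 0 it may come down on one.
- carriage (a joint): How far jib, hook and knob are pulled down, m: 0 = up (where the spring takes it), 0.15 = lower stop. Net upward pull 6.0 N at 0, plus 40 N per m; friction about 0.3 N. At 0.103 the throat floor is level with the underside of a docked lamp's upright bail bar (0.115 if the bail leans fully); at 0.134 to 0.145 the whole hook passes between lamp top and bail bar.
- hook: Double (anchor-shaped) hook of 7 mm round steel at the jib's end, 180 mm from the post axis: upright shank and, 24 mm to each side of it (centre to centre, along the hook's +y and -y, the swing direction), an upturned tip. Origin: underside, on the shank axis, 210 mm above the bench at rest; z up, x to the post. Throat floors 7 mm, tip tops 19.5 mm above the origin.
- knob_top (a point): Centre of the top of the red knob, an upright cylinder 26 mm across, 42 mm high, straight above the shank, 128 mm above the hook's origin. It stands on a black hand plate, a 62 mm disc whose top is 42 mm below this point. Grip it from above; the fingertips may rest on the plate.
- lamp_yellow: The lamp to hang: yellow cylinder 90 mm across, 47 mm high, 0.6 to 0.9 kg (differs from run to run), in either dock. Origin: centre of its underside, 8 mm above the bench when docked; z up; x runs roughly along the stand's x. Its top is clear but for two lugs 8 mm high, 31 mm from the centre along x. About 2.5 to 3.5 N sideways on the bail bar starts to tip it.
- bail_pivot (a point): Middle of the pivot axis (along the lamp's x) of the yellow lamp's bail, 51 mm above the lamp's origin. The bail is an upside-down U of 6 mm steel bar, legs 50 mm apart, its top bar along the lamp's x, 58 mm from this axis. It is stiff and leans an unknown 0 to 0.65 rad to either side (bar up to 35 mm off along the lamp's y): this is not reported and must be felt or seen.
- lamp_grey: A second lamp of the same build with a grey housing and its own leaning bail, in the other dock; it must stay there. Origin: centre of its underside.
- screw_jar: Glass jar of 40 mm diameter, 50 mm high, standing on the base plate beside the post; origin centre of its underside.
- bearing: Steel ring 44 mm across, 14 mm high, lying on the base plate at the post's other side; origin centre of its underside.
There are look-alikes about, which are no part of the job. What is shaped like the lamp_yellow but green or purple is not meant.

How it is judged:
On the way, in this order (a step that is already met when the one before it is completed fails the run):
1. the hook is pulled down below the bail's bar (value of joint carriage above 0.122 m), for 0.2 s.
2. the hook carries the yellow lamp, its underside more than 10 mm above the dock's floor (contact force between hook and lamp_yellow above 4 N and z of lamp_yellow in the frame of stand above 0.018 m), for 0.2 s.
At the end, for the whole second after the job is handed in: The yellow lamp hangs by its bail on the hook (over 4 N on it, lamp within 50 mm of it sideways, tilted under 35 degrees), its underside over 28 mm above the dock floor, moving slower than 5 cm/s; the grey lamp is within 15 mm of its start (contact force between hook and lamp_yellow above 4 N and z of lamp_yellow in the frame of stand above 0.036 m and angle between lamp_yellow's own z axis and vertical below 0.62 rad and linear speed of lamp_yellow below 0.05 m/s and horizontal distance between lamp_yellow and hook below 0.05 m and distance of lamp_grey from where it was at the start of the episode below 0.015 m); the robot touches nothing.
It fails at once if the jib runs up faster than 8 cm/s, or sinks faster than 8 cm/s with the lamp on it (let up too fast, or let go out of balance) (velocity of joint carriage below -0.08 m/s or (velocity of joint carriage above 0.08 m/s and z of lamp_yellow in the frame of stand above 0.018 m)).
It fails at once if the yellow lamp is tipped by more than about 3 degrees while the hook is still down below its bail (value of joint carriage above 0.12 m and angle between lamp_yellow's own z axis and vertical above 0.05 rad).
It fails at once if the robot touches the yellow lamp with more than 1 N (contact force between any of the arm, the fingers and lamp_yellow above 1 N).
It fails at once if the hook is pressed on the yellow lamp with more than 25 N (contact force between hook and lamp_yellow above 25 N).
It fails at once if the grey lamp, the screw jar or the bearing is moved by more than 15 mm, or the grey lamp tipped (distance of any of lamp_grey, screw_jar, bearing from where it was at the start of the episode above 0.015 m or angle between lamp_grey's own z axis and vertical above 0.15 rad).
It also fails if it takes over 72 s, if anything falls off the work surface, if the arm or the gripper's body presses on something with over 40 N, if the wrist force passes 120 N, or if a joint passes its speed limit or range.

### The arm

A 6-joint arm with a two-finger parallel gripper is mounted at the origin on the work surface. World frame = base frame: x ahead of the robot, y to its left, z up, the work surface at z = 0. Lengths are in m, angles in rad, forces in N, time in s.
With the tool pointing down it reaches from about 0.25 to 0.85 m from the base axis. Payload 12.5 kg.
Tool frame: the origin (TCP) lies midway between the tips of the shut fingers; the grasp point (between the pads) lies 19 mm behind it; z points along the fingers, y is the direction in which the jaws open and shut (so a half turn about z gives the same grasp; the last joint's range is limited). The gripper opens to 93 mm and grips with 3 to 60 N. Pads are 15 mm wide; open, the fingers measure 128 mm over their backs; the gripper's body (75 mm by 188 mm) begins 65 mm behind the grasp point.
Start: joints at [1.249, 0.351, 1.652, -0, 1.139, -0.085], TCP at [0.129, 0.535, 0.219] pointing down, gripper open.
Joint ranges: [-2.75, 2.75], [-0.79, 2.1], [0.01, 2.65], [-1.57, 4.71], [0.07, 3.14], [-2.87, 2.87]. Speed limits (rad/s): [2.22, 2.22, 2.79, 3.14, 3.14, 3.14].

### API

Orientations are given as [roll, pitch, yaw] about the fixed x, y, z axes, in that order (R = Rz(yaw) Ry(pitch) Rx(roll)).
In Python, from station import arm, capture, camera_model, spotter gives the robot as it stands.
- The arm moves only by the tool drive_tool, never from a script. Its argument "series" is a list that holds one entry, the list of rows, each a list of 7 numbers: the shift along the tool's x, y, z in mm, then the turn, a rotation vector about the tool's x, y, z in rad, then the opening, from 0 (shut) to 1 (fully open). In form: [[[x, y, z, rx, ry, rz, jaw], ...]]. A call has 1 to 5 rows; each row shifts and turns the pose as measured when the row begins, along the tool's axes as they then stand; what a row does not reach is not made up. A row lasts 1/12 s, in which the tool goes at most 41.7 mm and 7.16 degrees, less where a joint would pass 70% of its speed; a pose out of reach is approached as far as the arm can. A call is refused whole if a number of a shift passes 41.7 or a number of a turn 0.125, either way. A call with a gripper value outside its range is refused whole. The fingers move at their own pace and stop on an object; the grip force is fixed at half the most. Time passes only in rows, so rows that do not move let the fingers close. It gives the time, the measured TCP pose, the force and the opening at its end, in the units of the state.
- arm.observe(): the state, without advancing time (a new reading comes with each control period).
- capture(name): name is "scene" or "top" or "wrist"; returns (picture, depth): 480x640x3 uint8, red, green, blue; 480x640 float32, m along the optical axis (not along the pixel's ray), 0 where there is no reading.
- camera_model(name): a dict with "fx", "fy", "cx", "cy" (pixels), "rvec" (rotation vector, rad) and "tvec" (3), from world to camera coordinates, as OpenCV has them. Camera axes: x right, y down, z forward; pixel columns grow to the right and rows downward; lengths in m; the calibration is good to about 2 mm. A picture is of the moment at which its call begins: read the wrist's pose just before it. camera_model takes no time and is no camera call; for the wrist camera it gives the pose at the moment of the call.
- arm.hand_in(): hands the job in, once; it reports no verdict.
Trained networks look in the newest picture that a camera, given by its name, has taken for a name from the list of things; names that differ only in an ending like _2 or _b are one class to them, and where a whole thing is asked for, a point or a joint stands for the part that bears it (a point fixed in the world has none). Each returns a list of dicts, best first, with "conf" (0 to 1); they miss things now and then, are a little off and sometimes report something else, mostly with a low value. They report only what shows in the picture. A call takes as long as a camera call. They do not tell look-alikes from the thing itself.
- spotter.search_frame(camera, target): "point" ([row, column] as shares, 0 to 1, of the picture: columns of its width, rows of its height, amid what is visible of it).
- spotter.silhouettes(camera, target): "mask" (480x640 bool, what is visible of it) and "point" ([row, column] as shares, 0 to 1, of the picture: columns of its width, rows of its height, amid what is visible of it).
The state is a dict: "time": time; "joint_positions": joint angles; "joint_vel": joint speeds; "joint_torque": joint torques, N m; "tool_pos": TCP position; "eef_rot": TCP orientation; "wrist_force": force on the tool from outside, world axes, zero at the start; "torque": the same for the moment, N m; "width": opening from 0.0 (shut) to 1.0 (fully open).
Only numpy, scipy, OpenCV 4.12 (cv2) and the standard library are available. Lean on these libraries where they do the work, as an engineer would, in place of code of your own. Each camera call takes 0.05 s, during which the arm holds its last target.

## Working session

There is one attempt and no reset: what is moved stays moved. The work goes in short steps, Python scripts to look and compute and a tool call to move; the robot and the scene stay as the last step left them, time stands still between calls to the robot, and variables do not carry over. Pictures are saved under pics/ and viewed, and the job is handed in when it is done.

Besides the shell and the picture viewer there is one more tool, called as name([rows], argument=value, ...), one row to a line, values as JSON. drive_tool: Moves the arm, as the interface text tells. Its arguments: {"type":"object","properties":{"series":{"type":"array","items":{"type":"array","items":{"type":"array","items":{"type":"number"}}}}},"required":["series"]}

```bash
ls; mkdir -p pics; cat > h.py <<'E'
import numpy as np, cv2
from station import arm, capture, camera_model, spotter
def save(n,img): cv2.imwrite('pics/'+n+'.png',cv2.cvtColor(img,cv2.COLOR_RGB2BGR))
def cam(name):
    m=camera_model(name); R=cv2.Rodrigues(np.array(m['rvec'],float))[0]; t=np.array(m['tvec'],float).reshape(3); return m,R,t
def unproj(name,r,c,d,cm=None):
    m,R,t=cm or cam(name); p=np.stack([(np.asarray(c)-m['cx'])/m['fx']*d,(np.asarray(r)-m['cy'])/m['fy']*d,d*np.ones_like(d)],-1)
    return (p-t)@R
def proj(name,P,cm=None):
    m,R,t=cm or cam(name); q=np.atleast_2d(P)@R.T+t
    return np.stack([q[:,1]/q[:,2]*m['fy']+m['cy'],q[:,0]/q[:,2]*m['fx']+m['cx']],-1)
E
python3 - <<'E'
from h import *
print(arm.observe())
for n in ['scene','top','wrist']:
    p,d=capture(n); save(n+'0',p); np.savez('/tmp/'+n+'0.npz',p=p,d=d); m,R,t=cam(n); print(n,m['fx'],m['cx'],m['cy'],-R.T@t,R[2])
E
```

```text
pics
{'time': 0.0, 'joint_positions': array([ 1.24940988e+00,  3.51205443e-01,  1.65242607e+00,  8.76286701e-06,
        1.13910354e+00, -8.45991571e-02]), 'joint_vel': array([ 0.0004131 ,  0.00134117,  0.00104208, -0.00074859,  0.00078706,
       -0.00017226]), 'joint_torque': array([-1.36561284e-03, -4.97335374e+01, -2.85248816e+01,  6.98697218e-02,
        2.59893498e-02, -1.18947528e-04]), 'tool_pos': array([0.12888229, 0.53433035, 0.21811755]), 'eef_rot': array([-3.14045501e+00, -1.04457103e-04,  2.90480163e+00]), 'wrist_force': array([ 0.75353142,  1.10525298, -0.33706346]), 'torque': array([ 0.01894773, -0.05860976, -0.01881146]), 'width': 1.0036455104855815}
scene 568.4866451575622 316.29709792611675 251.9007882689407 [ 1.17521115 -0.37131841  0.79916133] [-0.64398082  0.45246929 -0.61689565]
top 479.8590523011279 323.01478975467785 238.83326698050737 [0.48152206 0.0598123  1.19881833] [ 0.09503112  0.01888593 -0.99529514]
wrist 405.0840957549308 313.4461401262288 242.22561776640288 [0.05716795 0.55226054 0.38349059] [ 0.25867878 -0.06122784 -0.96402097]
```

View pics/scene0.png

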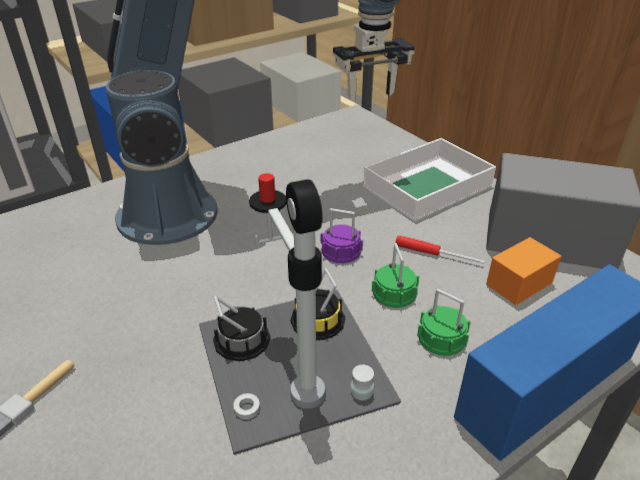

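View pics/top0.png

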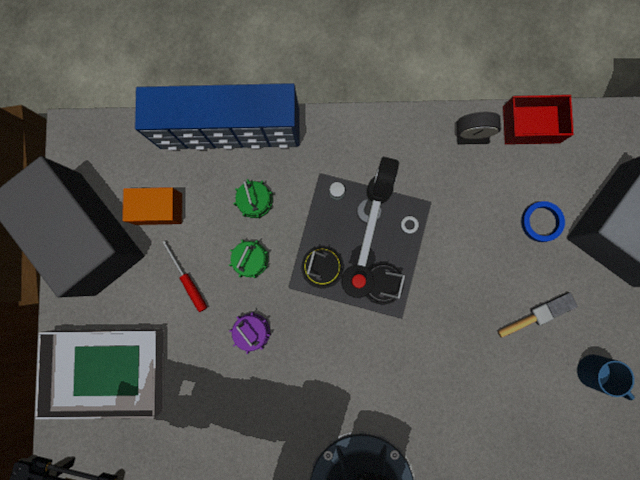

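View pics/wrist0.png

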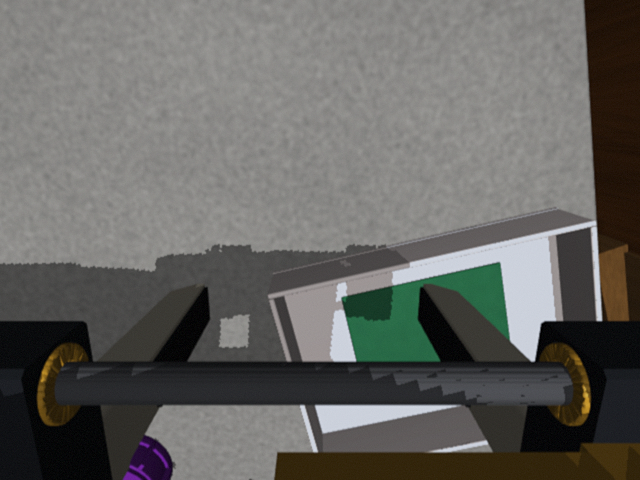

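Scene: the stand has the yellow-rimmed lamp at top pixel (col 322, row 266) and the grey lamp at (385, 283). The red knob is at (359, 281), the jar at (337, 190) and the bearing at (410, 225). Green and purple look-alikes stand at cols 250. Next I measure these.

```bash
python3 - <<'E'
from h import *
z=np.load('/tmp/top0.npz');p,d=z['p'],z['d'];cm=cam('top')
rr,cc=np.mgrid[:480,:640];P=unproj('top',rr,cc,d,cm)
h=cv2.cvtColor(p,cv2.COLOR_RGB2HSV)
def st(n,m): print(n,m.sum(),np.median(P[m],0).round(4),P[m].min(0).round(4),P[m].max(0).round(4))
roi=(rr>170)&(rr<325)&(cc>285)&(cc<435)
red=(h[...,0]<8)|(h[...,0]>172)
k=roi&red&(h[...,1]>150)&(h[...,2]>80);st('knob',k)
top=k&(P[...,2]>np.percentile(P[k][:,2],50)-.006); print(P[top].mean(0))
y=roi&(h[...,0]>20)&(h[...,0]<35)&(h[...,1]>120);st('yel',y)
# high things
for a,b in [(.35,.5),(.3,.35),(.09,.12)]:
    st((a,b),roi&(P[...,2]>a)&(P[...,2]<b))
print(spotter.search_frame('top','lamp_yellow')[:4])
# base-plate corners
m=(roi&(abs(P[...,2]-.008)<.006)&(h[...,2]<90)).astype(np.uint8)
r=cv2.minAreaRect(P[m>0][:,:2].astype(np.float32)*1000);print(r)
# bail pixels
for nm,c0,c1 in [('y',300,345),('g',365,410)]:
    b=roi&(cc>c0)&(cc<c1)&(rr>240)&(rr<308)&(P[...,2]>.075)&(P[...,2]<.15);st(nm,b)
    w=b&(h[...,2]>100)&(h[...,1]<60); st(nm+'bright',w)
E
python3 - <<'E'
import cv2
a=cv2.imread('pics/top0.png')[235:310,290:420];cv2.imwrite('pics/topc.png',cv2.resize(a,None,fx=6,fy=6,interpolation=cv2.INTER_CUBIC))
a=cv2.imread('pics/scene0.png')[160:430,190:410];cv2.imwrite('pics/scenec.png',cv2.resize(a,(484,594),interpolation=cv2.INTER_CUBIC))
E
```

```text
knob 159 [0.4871 0.0146 0.3384] [0.4743 0.0023 0.296 ] [0.4995 0.0598 1.1988]
[0.4876859  0.01437395 0.34967094]
yel 214 [0.5212 0.0819 0.0497] [0.483  0.0419 0.0055] [0.5723 0.1307 0.0602]
(0.35, 0.5) 526 [ 0.6466 -0.0281  0.4205] [ 0.6268 -0.0511  0.3756] [ 0.6698 -0.0104  0.4294]
(0.3, 0.35) 325 [0.4977 0.0041 0.3341] [ 0.4707 -0.0556  0.3   ] [0.6821 0.0425 0.342 ]
(0.09, 0.12) 205 [ 0.506  -0.026   0.1094] [ 0.4491 -0.1035  0.0901] [0.6656 0.1176 0.1197]
[{'point': [0.5529, 0.5053], 'conf': 0.76}, {'point': [0.6919, 0.3916], 'conf': 0.76}, {'point': [0.4129, 0.4], 'conf': 0.75}, {'point': [0.5858, 0.5597], 'conf': 0.72}]
((580.8243408203125, -9.306747436523438), (293.9718017578125, 302.7601013183594), 74.18196868896484)
y 105 [0.533  0.1058 0.1125] [0.504  0.0817 0.0754] [0.5601 0.1176 0.1201]
ybright 43 [0.5329 0.1084 0.1146] [0.5082 0.1013 0.1097] [0.558  0.1176 0.1201]
g 129 [ 0.4758 -0.0898  0.1057] [ 0.4491 -0.1035  0.0751] [ 0.5084 -0.0608  0.1121]
gbright 60 [ 0.4748 -0.0925  0.1094] [ 0.4491 -0.1013  0.0786] [ 0.5037 -0.0749  0.1121]
```

View pics/topc.png

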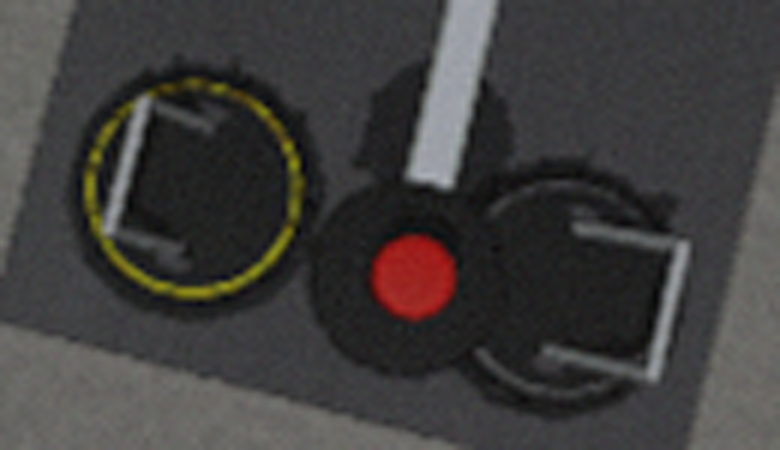

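View pics/scenec.png

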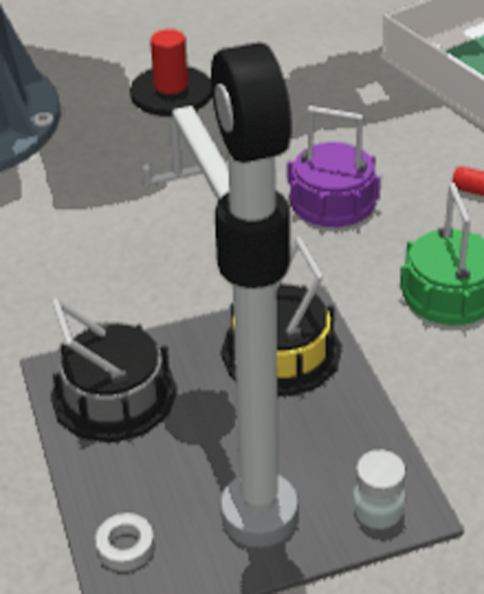

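The target is confirmed. The yellow-walled lamp stands in the dock on the jar side, and its bail leans outward, away from the jib. The green and purple ones on the bench are look-alikes. Next I refine the geometry.

```bash
python3 - <<'E'
from h import *
for n in ['top','scene']:
    z=np.load('/tmp/%s0.npz'%n);p,d=z['p'],z['d'];cm=cam(n)
    rr,cc=np.mgrid[:480,:640];P=unproj(n,rr,cc,d,cm);P[d==0]=9
    h=cv2.cvtColor(p,cv2.COLOR_RGB2HSV)
    red=((h[...,0]<8)|(h[...,0]>172))&(h[...,1]>150)&(abs(P[...,0]-.487)<.03)&(abs(P[...,1]-.014)<.03)
    t=red&(abs(P[...,2]-.338)<.004); c,r=cv2.minEnclosingCircle(P[t][:,:2].astype(np.float32)*1000); print(n,'knobtop',P[t].mean(0),c,r,t.sum())
    def circ(Q):
        A=np.c_[2*Q,np.ones(len(Q))];s=np.linalg.lstsq(A,(Q**2).sum(1),rcond=None)[0];return s[:2],np.sqrt(s[2]+s[0]**2+s[1]**2)
    for nm,c0 in [('y',(.525,.084)),('g',(.50,-.05))]:
        near=np.hypot(P[...,0]-c0[0],P[...,1]-c0[1])<.07
        if nm=='y':
            y=near&(h[...,0]>18)&(h[...,0]<35)&(h[...,1]>120)&(P[...,2]>.045)&(P[...,2]<.06); 
            if y.sum()>5: print('yellow ring',circ(P[y][:,:2]),P[y][:,2].mean(),y.sum())
        b=near&(P[...,2]>.075)&(P[...,2]<.125)&(h[...,2]>95)&(h[...,1]<70)
        Q=P[b]; bar=Q[Q[:,2]>np.percentile(Q[:,2],90)-.008] if len(Q) else Q
        if len(bar): 
            u=np.linalg.svd(bar-bar.mean(0))[2][0]; s=(bar-bar.mean(0))@u; print(nm,'bar n',len(bar),'mean',bar.mean(0),'mid',bar.mean(0)+u*(s.max()+s.min())/2,'dir',u,'len',np.ptp(s),'zpc',np.percentile(bar[:,2],[5,50,95]))
    # plate
    if n=='top':
        roi=(rr>170)&(rr<325)&(cc>285)&(cc<435)&(abs(P[...,2]-.008)<.007)&(h[...,2]<90)&(h[...,1]<60)
        m=cv2.morphologyEx(roi.astype(np.uint8),cv2.MORPH_OPEN,np.ones((5,5)))
        print(cv2.minAreaRect(P[m>0][:,:2].astype(np.float32)*1000)); 
        # jib dir
        j=(h[...,2]>120)&(P[...,2]>.2)&(P[...,2]<.4)&(np.hypot(P[...,0]-.57,P[...,1]+.01)<.11)&~red
        Q=P[j]; u=np.linalg.svd(Q[:,:2]-Q[:,:2].mean(0))[2][0]; print('jib',Q.mean(0),u,np.arctan2(u[1],u[0]))
        print('wf',arm.observe()['wrist_force'],arm.observe()['time'])
E
```

```text
top knobtop [0.48805399 0.01363841 0.33844319] (488.242431640625, 13.269477844238281) 12.763143539428711 158
yellow ring (array([0.52629014, 0.08502052]), np.float64(0.04083278988423764)) 0.05167671755106356 161
y bar n 45 mean [0.53400296 0.10880347 0.1150121 ] mid [0.53325658 0.10901994 0.11500684] dir [-0.96039917  0.27854553 -0.00676934] len 0.0517212581569116 zpc [0.11144963 0.11498562 0.11898314]
g bar n 58 mean [ 0.47472555 -0.09329133  0.10910355] mid [ 0.47481642 -0.09331531  0.10910567] dir [-0.96664052  0.25514354 -0.02253616] len 0.05343213858626493 zpc [0.10532024 0.10954663 0.1115434 ]
((580.8455810546875, -9.820220947265625), (292.50115966796875, 302.69964599609375), 74.23890686035156)
jib [ 0.57821706 -0.01002943  0.29579238] [-0.96706712  0.25452147] 2.884239811526841
wf [ 0.3053047  -0.69900085  0.52207695] 0.2
scene knobtop [0.49374633 0.01122549 0.33811322] (493.5204772949219, 12.300040245056152) 12.43199634552002 120
yellow ring (array([0.53349593, 0.08575565]), np.float64(0.03654486335540757)) 0.05003146192098429 118
y bar n 85 mean [0.53587299 0.10834788 0.11393178] mid [0.53495663 0.10860469 0.1139286 ] dir [ 0.96289682 -0.26984921  0.00333539] len 0.05564480791264311 zpc [0.1087268  0.11448647 0.11662536]
g bar n 90 mean [ 0.48154116 -0.09377005  0.10831579] mid [ 0.47847364 -0.09301431  0.10842019] dir [ 0.97043715 -0.23908333 -0.03302863] len 0.05512344707239634 zpc [0.10388018 0.10881866 0.11089876]
```

Geometry is consistent. The stand front direction is about 2.864 rad in yaw and the post is at (0.663, -0.033). The bar is at stand y of about +101 mm, so it leans outward by 25 mm, about 0.44 rad. The shank should touch at mast of about -0.55. Now raising and travelling.

drive_tool([
  [[0,0,-40,0,0,0,1],[0,0,-40,0,0,0,1],[0,0,-40,0,0,0,1],[0,0,-40,0,0,0,1],[-10,-10,-35,0,0,0,1]],
])

```text
time: 0.62
tool_pos: [0.1348, 0.5204, 0.4118]
eef_rot: [-3.122, -0.002, 2.906]
wrist_force: [-0.1, 1.1, 0.3]
width: 1.0
```

drive_tool([
  [[-30,-26,0,0,0,0,1],[-30,-26,0,0,0,0,1],[-30,-26,0,0,0,0,1],[-30,-26,0,0,0,0,1],[-30,-26,0,0,0,0,1]],
])

```text
time: 1.03
tool_pos: [0.2518, 0.3574, 0.4212]
eef_rot: [-3.136, 0.0, 2.914]
wrist_force: [1.0, -0.6, -0.5]
width: 1.001
```

drive_tool([
  [[-30,-26,0,0,0,0,1],[-30,-26,0,0,0,0,1],[-30,-26,0,0,0,0,1],[-30,-26,0,0,0,0,1],[-30,-26,0,0,0,0,1]],
])

```text
time: 1.45
tool_pos: [0.3712, 0.1878, 0.4226]
eef_rot: [-3.137, 0.002, 2.916]
wrist_force: [0.8, -0.1, 1.2]
width: 0.999
```

drive_tool([
  [[-30,-28,0,0,0,0.01,1],[-30,-28,0,0,0,0.01,1],[-30,-28,0,0,0,0.01,1],[-30,-28,0,0,0,0,1],[-20,-18,0,0,0,0,1]],
])

```text
time: 1.87
tool_pos: [0.4763, 0.0214, 0.4234]
eef_rot: [-3.138, 0.003, 2.883]
wrist_force: [1.3, 0.1, -0.4]
width: 1.001
```

drive_tool([
  [[0,0,0,0,0,0,1]],
])

```text
time: 1.95
tool_pos: [0.478, 0.0177, 0.4226]
eef_rot: [-3.136, 0.002, 2.879]
wrist_force: [-0.7, -0.1, -0.0]
width: 0.997
```

```bash
python3 - <<'E'
from h import *
o=arm.observe();print(o['tool_pos'],o['eef_rot'],o['wrist_force'])
p,d=capture('wrist');save('w1',p);cm=cam('wrist')
rr,cc=np.mgrid[:480,:640];P=unproj('wrist',rr,cc,d,cm);P[d==0]=9
h=cv2.cvtColor(p,cv2.COLOR_RGB2HSV)
red=((h[...,0]<8)|(h[...,0]>172))&(h[...,1]>150)
t=red&(abs(P[...,2]-.338)<.005);print(t.sum(),P[t].mean(0),P[t].min(0),P[t].max(0))
E
```

```text
[0.47795111 0.01774626 0.42256677] [-3.13646961e+00  1.91532174e-03  2.87877620e+00] [-0.70503378 -0.09049689 -0.03302976]
1128 [0.48635145 0.01693013 0.33689023] [0.47437732 0.00369259 0.33321127] [0.49941849 0.02935048 0.33900431]
```

View pics/w1.png

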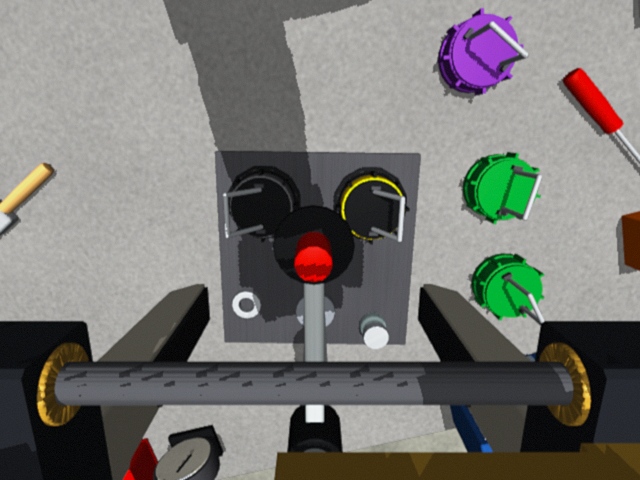

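The wrist view shows the red knob at (315, 262), centred between the fingers. The yellow bail bar at (402, 218) leans away from the jib. Shifting 10 mm and descending over the knob.

drive_tool([
  [[-10,0,10,-0.005,0,0,1],[0,0,30,0,0,0,1],[0,0,30,0,0,0,1],[0,0,30,0,0,0,1],[0,0,10,0,0,0,1]],
])

```text
time: 2.42
tool_pos: [0.4884, 0.02, 0.309]
eef_rot: [3.138, 0.008, 2.882]
wrist_force: [0.7, -0.9, -0.4]
width: 1.001
```

drive_tool([
  [[0,0,0,0,0,0,1],[0,0,0,0,0,0,1]],
])

```text
time: 2.58
tool_pos: [0.4869, 0.022, 0.3056]
eef_rot: [3.138, 0.003, 2.885]
wrist_force: [-0.0, -0.4, 0.6]
width: 1.003
```

drive_tool([
  [[0,-6,3,0,0,0,1],[0,0,1,0,0,0,1],[0,0,0,0,0,0,0.6]],
])

```text
time: 2.83
tool_pos: [0.4859, 0.0169, 0.303]
eef_rot: [3.137, 0.005, 2.887]
wrist_force: [-0.4, -0.0, -0.0]
width: 0.969
```

```bash
python3 - <<'E'
from h import *
o=arm.observe();print(o['tool_pos'],o['eef_rot'],o['wrist_force'],o['time'])
p,d=capture('scene');save('s1',cv2.resize(p[60:360,150:470],(640,600)))
E
```

```text
[0.48594266 0.01694405 0.30303609] [3.13716233 0.00532568 2.88682323] [-0.38695748 -0.03181797 -0.00355291] 2.8333
```

View pics/s1.png

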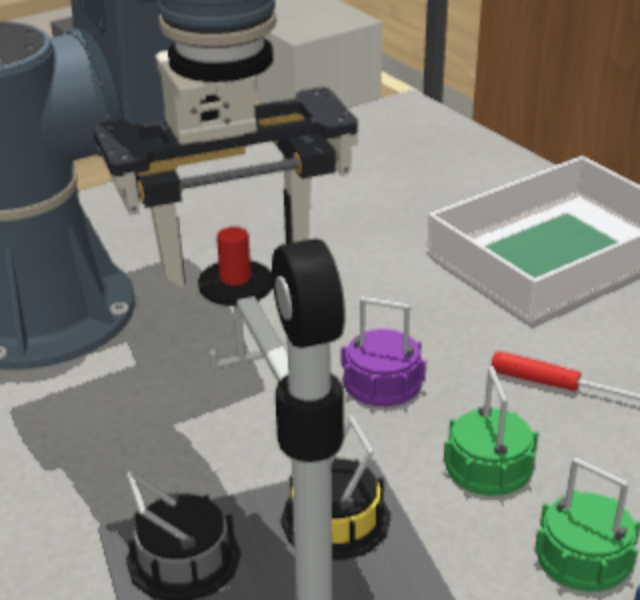

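The fingers straddle the knob at (233, 255), with the plate clear below. Closing.

drive_tool([
  [[0,0,0,0,0,0,0.2],[0,0,0,0,0,0,0.2],[0,0,0,0,0,0,0.2],[0,0,0,0,0,0,0.2],[0,0,0,0,0,0,0.2]],
])

```text
time: 3.3
tool_pos: [0.4867, 0.0168, 0.305]
eef_rot: [3.136, 0.009, 2.886]
wrist_force: [0.6, 0.3, -0.5]
width: 0.575
```

drive_tool([
  [[0,0,0,0,0,0,0.2],[0,0,0,0,0,0,0.2],[0,0,0,0,0,0,0.2]],
])

```text
time: 3.55
tool_pos: [0.4867, 0.0168, 0.3051]
eef_rot: [3.136, 0.009, 2.886]
wrist_force: [0.6, 0.3, -0.8]
width: 0.357
```

drive_tool([
  [[0,0,0,0,0,0,0.15],[0,0,0,0,0,0,0.15],[0,0,0,0,0,0,0.15],[0,0,0,0,0,0,0.15],[0,0,0,0,0,0,0.15]],
])

```text
time: 3.97
tool_pos: [0.4867, 0.0167, 0.305]
eef_rot: [3.137, 0.009, 2.886]
wrist_force: [-0.2, -0.2, -0.5]
width: 0.276
```

Gripped at a width of 0.276, which matches the 26 mm knob. So carriage ≈ 0.305 − z. Pulling down.

drive_tool([
  [[0,0,4,0,0,0,0.15],[0,0,6,0,0,0,0.15],[0,0,8,0,0,0,0.15],[0,0,8,0,0,0,0.15],[0,0,8,0,0,0,0.15]],
])

```text
time: 4.38
tool_pos: [0.4868, 0.017, 0.2735]
eef_rot: [3.136, 0.011, 2.887]
wrist_force: [-3.5, -0.1, 7.7]
width: 0.275
```

drive_tool([
  [[0,0,8,0,0,0,0.15],[0,0,8,0,0,0,0.15],[0,0,8,0,0,0,0.15],[0,0,8,0,0,0,0.15],[0,0,6,0,0,0,0.15]],
])

```text
time: 4.8
tool_pos: [0.4869, 0.0171, 0.2366]
eef_rot: [3.136, 0.013, 2.886]
wrist_force: [-2.9, -0.5, 8.9]
width: 0.275
```

drive_tool([
  [[0,0,8,0,0,0,0.15],[0,0,8,0,0,0,0.15],[0,0,8,0,0,0,0.15],[0,0,8,0,0,0,0.15],[0,0,8,0,0,0,0.15]],
])

```text
time: 5.22
tool_pos: [0.487, 0.0174, 0.1983]
eef_rot: [3.136, 0.013, 2.886]
wrist_force: [-4.3, 0.3, 10.2]
width: 0.272
```

drive_tool([
  [[0,0,8,0,0,0,0.15],[0,0,8,0,0,0,0.15],[0,0,6,0,0,0,0.15]],
])

```text
time: 5.47
tool_pos: [0.487, 0.0175, 0.1771]
eef_rot: [3.136, 0.013, 2.886]
wrist_force: [-5.5, -0.1, 11.2]
width: 0.278
```

drive_tool([
  [[0,0,6,0,0,0,0.15],[0,0,4,0,0,0,0.15],[0,0,3,0,0,0,0.15],[0,0,0,0,0,0,0.15]],
])

```text
time: 5.8
tool_pos: [0.487, 0.0175, 0.1653]
eef_rot: [3.136, 0.014, 2.885]
wrist_force: [-4.3, 0.9, 12.2]
width: 0.272
```

```bash
python3 - <<'E'
from h import *
for n in ['scene','top']:
    p,d=capture(n);np.savez('/tmp/%s2.npz'%n,p=p,d=d)
    save(n+'2',cv2.resize(p[100:370,170:430],(572,594)) if n=='scene' else cv2.resize(p[170:325,280:440],(600,581)))
print(arm.observe()['tool_pos'],arm.observe()['wrist_force'])
E
```

```text
[0.48701459 0.01755055 0.16568602] [-5.3306816   1.39000189 11.24222139]
```

View pics/scene2.png

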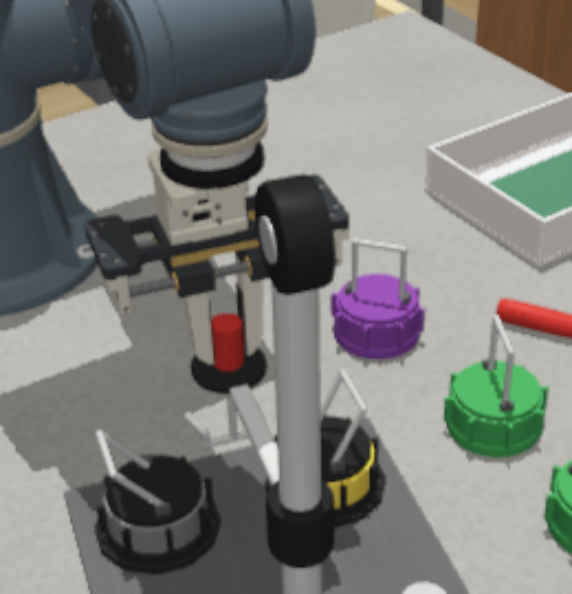

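View pics/top2.png

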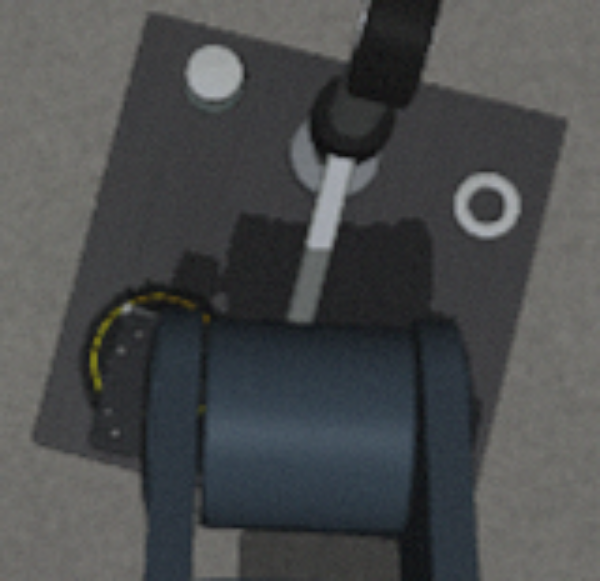

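The hook is down between the lamps with carriage about 0.139, and the spring force matches. Swinging clockwise toward the yellow lamp in small arcs.

drive_tool([
  [[0,5,0,0,0,0.03,0.15],[-0.2,8,0,0,0,0.045,0.15],[-0.2,8,0,0,0,0.045,0.15],[-0.2,8,0,0,0,0.045,0.15],[-0.2,8,0,0,0,0.045,0.15]],
])

```text
time: 6.32
tool_pos: [0.501, 0.0529, 0.1699]
eef_rot: [3.132, 0.015, 2.667]
wrist_force: [-1.6, 1.7, 11.2]
width: 0.279
```

drive_tool([
  [[-0.2,6,2,0,0,0.035,0.15],[-0.2,6,2,0,0,0.035,0.15],[-0.2,6,1,0,0,0.035,0.15],[0,0,1,0,0,0,0.15]],
])

```text
time: 6.65
tool_pos: [0.512, 0.071, 0.1676]
eef_rot: [3.128, 0.015, 2.556]
wrist_force: [-3.2, 1.2, 11.7]
width: 0.271
```

drive_tool([
  [[-0.2,6,1,0,0,0.035,0.15],[-0.2,6,1,0,0,0.035,0.15],[-0.2,6,1,0,0,0.035,0.15],[0,4,1,0,0,0.025,0.15],[0,0,1,0,0,0,0.15]],
])

```text
time: 7.07
tool_pos: [0.5272, 0.0904, 0.1674]
eef_rot: [3.124, 0.016, 2.422]
wrist_force: [-3.3, 1.6, 11.7]
width: 0.274
```

```bash
python3 - <<'E'
from h import *
o=arm.observe();x,y,z=o['tool_pos'];print(o['tool_pos'],o['eef_rot'],o['wrist_force'],'mast',np.arctan2(y+.033,x-.663)-2.864)
for n in ['scene','wrist']:
    p,d=capture(n);np.savez('/tmp/%s3.npz'%n,p=p,d=d)
    save(n+'3',cv2.resize(p[200:370,200:400],(700,595)) if n=='scene' else p)
E
```

```text
[0.52717264 0.09040184 0.16737853] [3.12394914 0.01592868 2.42173083] [-3.34365698  1.55932637 11.65130745] mast -0.4599095924848715
```

View pics/scene3.png

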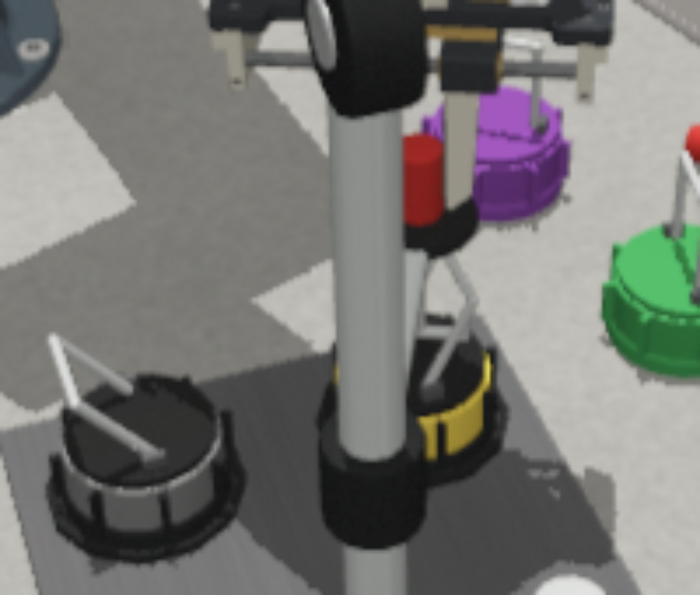

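View pics/wrist3.png

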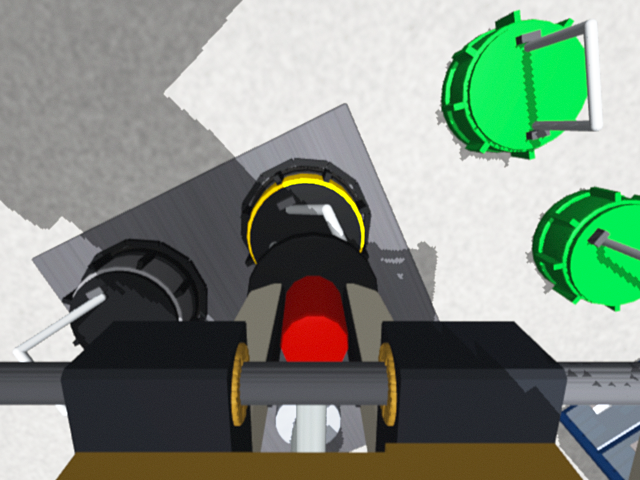

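drive_tool([
  [[0,4,0.5,0.004,0,0.022,0.15],[0,3,0.5,0.004,0,0.018,0.15],[0,1,0.5,0.004,0,0.005,0.15]],
])

```text
time: 7.42
tool_pos: [0.5331, 0.0967, 0.1687]
eef_rot: [3.134, 0.017, 2.376]
wrist_force: [-2.7, 1.5, 11.0]
width: 0.275
```

```bash
cat > feel.py <<'E'
from h import *
F=[];
for i in range(6):
    p,d=capture('wrist'); o=arm.observe(); F.append(o['wrist_force'])
F=np.array(F).mean(0);x,y,z=o['tool_pos'];yaw=o['eef_rot'][2]
m=np.arctan2(y+.033,x-.663)-2.864
print('t',o['time'],o['tool_pos'].round(4),o['eef_rot'].round(4),'F',F.round(2),'Ftan',round(F[0]*np.sin(yaw)-F[1]*np.cos(yaw),2),'Frad',round(F[0]*np.cos(yaw)+F[1]*np.sin(yaw),2),'c',round(.305-z,4),'mast',round(m,4),'r',round(np.hypot(y+.033,x-.663),4),'standy mm',round(-180*np.sin(m),1),'w',o['width'])
E
python3 feel.py
```

```text
t 7.7167 [0.5331 0.0966 0.1688] [3.1332 0.0167 2.3773] F [-2.45  1.85 11.22] Ftan -0.36 Frad 3.05 c 0.1362 mast -0.5065 r 0.1835 standy mm 87.3 w 0.275639262940415
```

drive_tool([
  [[0,2,1,0,0,0.011,0.15],[0,1,0.5,0,0,0.005,0.15]],
])

```text
time: 7.88
tool_pos: [0.5356, 0.0991, 0.1692]
eef_rot: [3.131, 0.017, 2.36]
wrist_force: [-2.6, -0.2, 11.4]
width: 0.274
```

```bash
python3 feel.py
```

```text
t 8.1833 [0.5356 0.0991 0.1693] [3.1312 0.0172 2.3609] F [-2.7   1.34 11.46] Ftan -0.95 Frad 2.86 c 0.1357 mast -0.5261 r 0.1835 standy mm 90.4 w 0.2750474155026196
```

drive_tool([
  [[0,2,2.5,0,0,0.011,0.15],[0,0.5,2,0,0,0,0.15]],
])

```text
time: 8.35
tool_pos: [0.5378, 0.1012, 0.1669]
eef_rot: [3.13, 0.017, 2.349]
wrist_force: [-3.0, 0.6, 11.5]
width: 0.275
```

```bash
python3 feel.py; cp /tmp/scene0.npz /tmp/x.npz; python3 - <<'E'
from h import *
p,d=capture('scene');save('s4',cv2.resize(p[240:340,290:360],(420,600),interpolation=cv2.INTER_CUBIC))
p,d=capture('wrist');save('w4',cv2.resize(p[140:280,220:420],(800,560),interpolation=cv2.INTER_CUBIC))
E
```

```text
t 8.65 [0.5377 0.1011 0.1668] [3.1297 0.0174 2.3491] F [-3.18  0.93 11.27] Ftan -1.61 Frad 2.89 c 0.1382 mast -0.5419 r 0.1835 standy mm 92.8 w 0.276626850423149
```

View pics/s4.png

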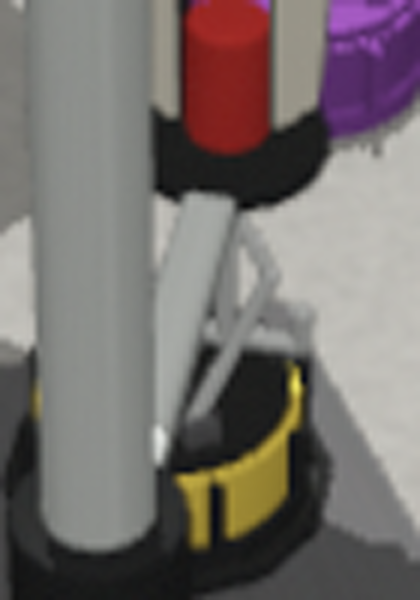

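View pics/w4.png

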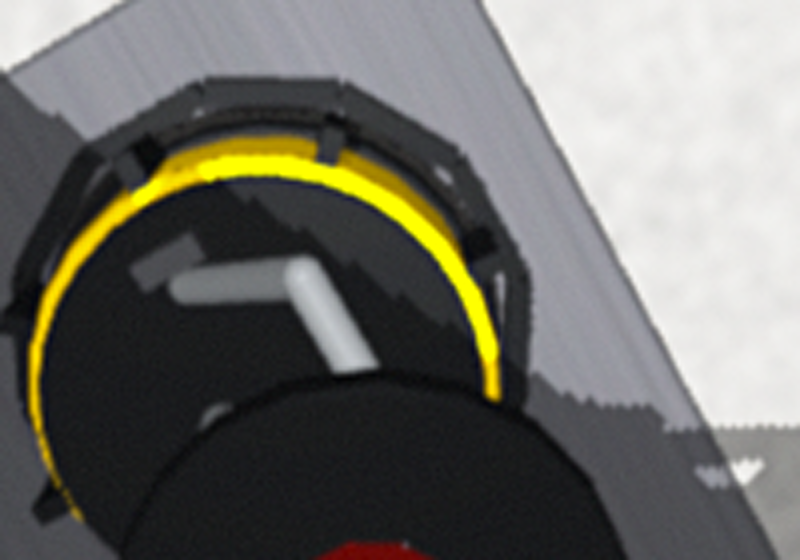

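```bash
python3 - <<'E'
from h import *
p,d=capture('wrist');cm=cam('wrist')
e=np.array([.5335,.1088,.1115])+np.array([-.9604,.2785,0])*.025
print(proj('wrist',[e,e+[.0027,.0096,0]],cm),'seen ~ (208,296)')
r,c=208,296;print(d[r-1:r+2,c-1:c+2]);print(unproj('wrist',r,c,np.float64(d[r,c]),cm))
rr,cc=np.mgrid[:480,:640];P=unproj('wrist',rr,cc,d,cm);h=cv2.cvtColor(p,cv2.COLOR_RGB2HSV)
b=(rr>195)&(rr<235)&(cc>280)&(cc<320)&(h[...,2]>90)&(h[...,1]<60)&(P[...,2]>.1)&(P[...,2]<.125)
Q=P[b];print(len(Q),Q.mean(0));v=Q[:,:2]-[.663,-.033]; sy=v@[.2744,.9616];sx=v@[.9616,-.2744];print('stand y',np.percentile(sy,[5,50,95]),'x',sx.min(),sx.max())
# lamp rim ring
y=(h[...,0]>18)&(h[...,0]<35)&(h[...,1]>120)&(P[...,2]>.045)&(P[...,2]<.062)&(rr<260)&(cc>220)&(cc<380)
Q=P[y];A=np.c_[Q[:,:2],np.ones(len(Q))];print('ring plane',np.linalg.lstsq(A,Q[:,2],rcond=None)[0],len(Q))
E
python3 feel.py
```

```text
[[211.70372671 293.44579377]
 [202.81915934 309.12467743]] seen ~ (208,296)
[[0.22124441 0.22138454 0.2219929 ]
 [0.22189516 0.22036132 0.22195108]
 [0.22054386 0.22255324 0.22216727]]
[0.50875878 0.11865148 0.1139426 ]
394 [0.51354005 0.11556646 0.11146736]
stand y [0.09638669 0.10226981 0.10513787] x -0.19213181420983028 -0.17374857443130234
ring plane [ 0.02573535 -0.03284126  0.03964247] 986
t 9.1 [0.5377 0.1011 0.1668] [3.1297 0.0173 2.3491] F [-2.74  0.99 10.59] Ftan -1.26 Frad 2.63 c 0.1382 mast -0.5418 r 0.1835 standy mm 92.8 w 0.2741172205505098
```

drive_tool([
  [[0,1.5,1.5,0.004,0,0.006,0.15],[0,0,1.5,0.004,0,0,0.15]],
])

```text
time: 9.27
tool_pos: [0.5391, 0.1024, 0.1658]
eef_rot: [3.136, 0.017, 2.341]
wrist_force: [-4.2, 0.4, 10.8]
width: 0.272
```

```bash
python3 feel.py
```

```text
t 9.5667 [0.5391 0.1024 0.1658] [3.136  0.0175 2.3417] F [-3.31  0.46 11.31] Ftan -2.05 Frad 2.63 c 0.1392 mast -0.552 r 0.1835 standy mm 94.4 w 0.27756461473097993
```

Contact is felt: tangential force grew from −1.3 to about −2.0 N at mast −0.552, right where the bar was predicted. Easing off a hair and letting the jib up slowly.

drive_tool([
  [[0,-0.5,-0.5,0,0,0,0.15],[0,0,-1,0,0,0,0.15],[0,0,-1.5,0,0,0,0.15],[0,0,-1.5,0,0,0,0.15],[0,0,-1.5,0,0,0,0.15]],
])

```text
time: 9.98
tool_pos: [0.5393, 0.1026, 0.1761]
eef_rot: [3.133, 0.018, 2.338]
wrist_force: [-2.6, -0.5, 10.6]
width: 0.273
```

```bash
python3 feel.py
```

```text
t 10.2833 [0.5394 0.1026 0.1762] [3.1326 0.0178 2.3382] F [-3.7   0.08 11.89] Ftan -2.6 Frad 2.62 c 0.1288 mast -0.5541 r 0.1835 standy mm 94.7 w 0.2713298332390633
```

drive_tool([
  [[0,-2,0,0.003,0,0,0.15],[0,-0.5,0,0,0,0,0.15]],
])

```text
time: 10.45
tool_pos: [0.538, 0.1014, 0.178]
eef_rot: [3.134, 0.018, 2.337]
wrist_force: [-2.4, 2.7, 10.7]
width: 0.274
```

```bash
python3 feel.py
```

```text
t 10.75 [0.5381 0.1015 0.1781] [3.1334 0.0182 2.3375] F [-3.02  1.79 11.41] Ftan -0.93 Frad 3.38 c 0.1269 mast -0.5449 r 0.1835 standy mm 93.3 w 0.2728469444814718
```

drive_tool([
  [[0,-0.2,-1,0,0,0,0.15],[0,-0.2,-1,0,0,0,0.15],[0,-0.2,-1,0,0,0,0.15],[0,-0.2,-1,0,0,0,0.15],[0,-0.2,0,0,0,0,0.15]],
])

```text
time: 11.17
tool_pos: [0.5384, 0.1017, 0.1868]
eef_rot: [3.13, 0.02, 2.337]
wrist_force: [-1.8, 1.2, 10.8]
width: 0.275
```

```bash
python3 feel.py
```

```text
t 11.4667 [0.5384 0.1017 0.1866] [3.1295 0.0195 2.3366] F [-1.93  1.18 11.2 ] Ftan -0.57 Frad 2.19 c 0.1184 mast -0.547 r 0.1835 standy mm 93.6 w 0.2762184149516217
```

drive_tool([
  [[0,-0.2,-0.5,0.002,0,0,0.15],[0,-0.2,-0.5,0.002,0,0,0.15],[0,-0.2,-0.5,0.002,0,0,0.15],[0,-0.2,-0.5,0.002,0,0,0.15],[0,-0.2,-0.5,0.002,0,0,0.15]],
])

```text
time: 11.88
tool_pos: [0.5388, 0.102, 0.1937]
eef_rot: [3.135, 0.021, 2.335]
wrist_force: [-1.6, 0.4, 9.3]
width: 0.269
```

```bash
python3 feel.py
```

```text
t 12.1833 [0.5388 0.1021 0.1937] [3.1351 0.0207 2.3352] F [-2.09  1.36 10.91] Ftan -0.57 Frad 2.43 c 0.1113 mast -0.5499 r 0.1835 standy mm 94.1 w 0.27580646279018467
```

drive_tool([
  [[0,-0.3,-0.5,0,0,0,0.15],[0,-0.3,-0.5,0,0,0,0.15],[0,-0.3,-0.5,0,0,0,0.15]],
])

```text
time: 12.43
tool_pos: [0.5387, 0.102, 0.1975]
eef_rot: [3.133, 0.021, 2.334]
wrist_force: [-1.1, -2.0, 4.8]
width: 0.273
```

```bash
python3 feel.py;  python3 - <<'E'
from h import *
p,d=capture('scene');save('s5',cv2.resize(p[230:340,280:380],(540,594),interpolation=cv2.INTER_CUBIC))
E
```

```text
t 12.7333 [0.5387 0.102  0.1974] [3.1328 0.0211 2.3342] F [-1.16  0.11  7.02] Ftan -0.76 Frad 0.88 c 0.1076 mast -0.549 r 0.1835 standy mm 93.9 w 0.2745116605741476
```

View pics/s5.png

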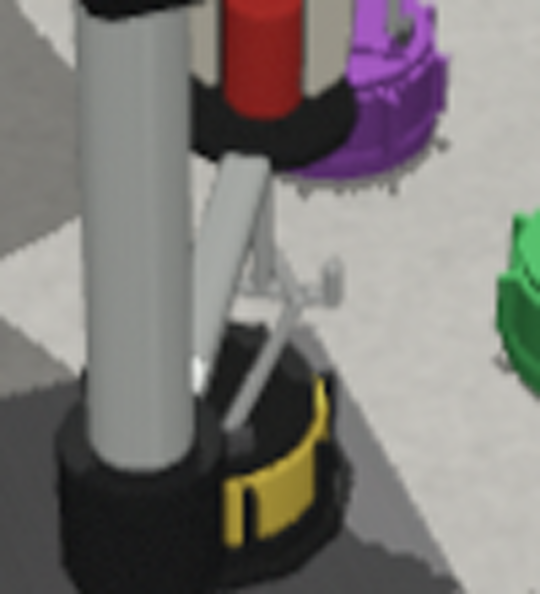

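The bar is in the throat at about (295, 295), between shank and tip (335, 280). Fz fell from 10.9 to 7.0 N, so the hook has taken the bail. Continuing up slowly.

drive_tool([
  [[0,0,-0.7,0,0,0,0.15],[0,0,-0.7,0,0,0,0.15],[0,0,-0.7,0,0,0,0.15],[0,0,-0.7,0,0,0,0.15]],
])

```text
time: 13.12
tool_pos: [0.5382, 0.1016, 0.2005]
eef_rot: [3.134, 0.02, 2.334]
wrist_force: [-0.3, -0.3, 2.2]
width: 0.273
```

```bash
python3 feel.py
```

```text
t 13.4167 [0.5383 0.1016 0.2005] [3.1341 0.0206 2.3339] F [-0.81 -1.65  3.52] Ftan -1.73 Frad -0.64 c 0.1045 mast -0.5459 r 0.1835 standy mm 93.5 w 0.2745029093697043
```

drive_tool([
  [[0,0,-1,0,0,0,0.15],[0,0,-1,0,0,0,0.15],[0,0,-1,0,0,0,0.15],[0,0,-1,0,0,0,0.15],[0,0,-1,0,0,0,0.15]],
])

```text
time: 13.83
tool_pos: [0.5384, 0.1017, 0.2059]
eef_rot: [3.134, 0.021, 2.334]
wrist_force: [-0.4, -1.1, 4.2]
width: 0.274
```

```bash
python3 feel.py;  python3 - <<'E'
from h import *
p,d=capture('scene');save('s6',cv2.resize(p[220:340,280:390],(550,600),interpolation=cv2.INTER_CUBIC))
E
```

```text
t 14.1333 [0.5385 0.1018 0.206 ] [3.1332 0.0211 2.3339] F [-0.6  -0.57  5.57] Ftan -0.83 Frad 0.01 c 0.099 mast -0.5477 r 0.1835 standy mm 93.7 w 0.27521594617407624
```

View pics/s6.png

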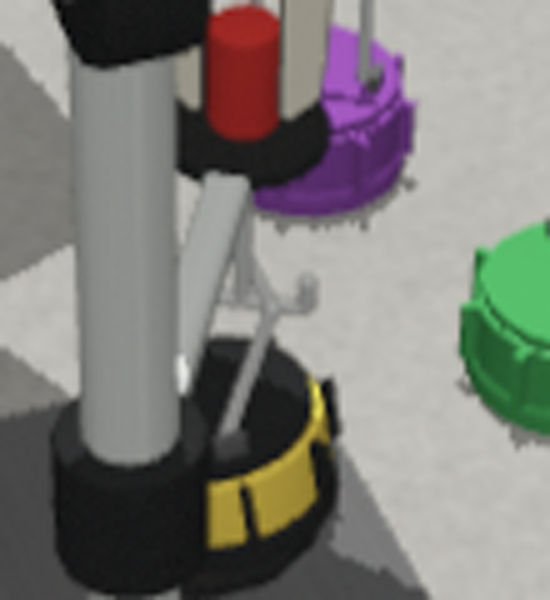

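drive_tool([
  [[0,0,-1,0,0,0,0.15],[0,0,-1,0,0,0,0.15],[0,0,-1,0,0,0,0.15],[0,0,-1,0,0,0,0.15],[0,0,-1,0,0,0,0.15]],
])

```text
time: 14.6
tool_pos: [0.5385, 0.1019, 0.2114]
eef_rot: [3.133, 0.021, 2.334]
wrist_force: [-0.7, -1.7, 3.2]
width: 0.274
```

```bash
python3 feel.py
```

```text
t 14.9 [0.5386 0.1019 0.2115] [3.1327 0.0214 2.3338] F [-0.02 -0.58  5.31] Ftan -0.42 Frad -0.41 c 0.0935 mast -0.5486 r 0.1835 standy mm 93.9 w 0.275231919689341
```

drive_tool([
  [[0,0,-1,0,0,0,0.15],[0,0,-1,0,0,0,0.15],[0,0,-1,0,0,0,0.15],[0,0,-1,0,0,0,0.15],[0,0,-1,0,0,0,0.15]],
])

```text
time: 15.32
tool_pos: [0.5386, 0.1019, 0.2164]
eef_rot: [3.133, 0.021, 2.334]
wrist_force: [1.0, -1.5, 2.0]
width: 0.275
```

```bash
python3 feel.py;  python3 - <<'E'
from h import *
p,d=capture('scene');save('s7',cv2.resize(p[220:340,280:390],(550,600),interpolation=cv2.INTER_CUBIC))
E
```

```text
t 15.6167 [0.5385 0.1019 0.2163] [3.133  0.0214 2.3339] F [ 0.77 -1.29  3.04] Ftan -0.34 Frad -1.47 c 0.0887 mast -0.5481 r 0.1835 standy mm 93.8 w 0.27626087571552416
```

View pics/s7.png

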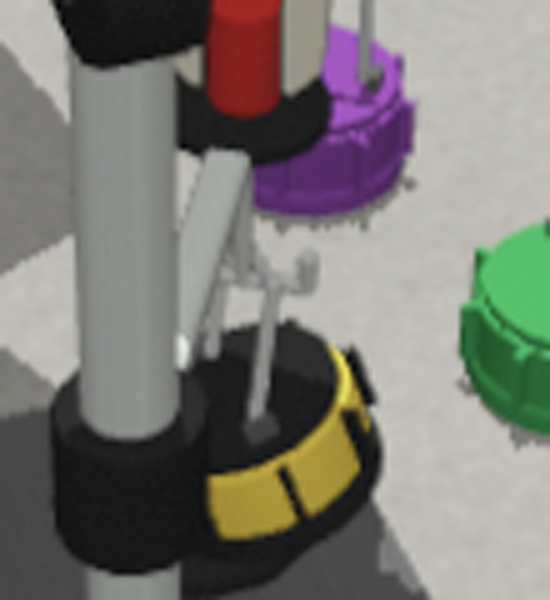

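The lamp is now tilted with its outer side up and the bail near upright, and it is almost off the nest. Continuing.

drive_tool([
  [[0,0,-1.2,0,0,0,0.15],[0,0,-1.2,0,0,0,0.15],[0,0,-1.2,0,0,0,0.15],[0,0,-1.2,0,0,0,0.15],[0,0,-1.2,0,0,0,0.15]],
])

```text
time: 16.08
tool_pos: [0.5384, 0.1018, 0.2225]
eef_rot: [3.133, 0.021, 2.334]
wrist_force: [1.2, -1.4, 1.9]
width: 0.275
```

```bash
python3 feel.py
```

```text
t 16.3833 [0.5385 0.1018 0.2224] [3.1332 0.0216 2.334 ] F [ 1.12 -0.94  3.08] Ftan 0.16 Frad -1.46 c 0.0826 mast -0.5476 r 0.1835 standy mm 93.7 w 0.2736684649553018
```

drive_tool([
  [[0,0,-1.2,0,0,0,0.15],[0,0,-1.2,0,0,0,0.15],[0,0,-1.2,0,0,0,0.15],[0,0,-1.2,0,0,0,0.15],[0,0,-1.2,0,0,0,0.15]],
])

```text
time: 16.8
tool_pos: [0.5384, 0.1018, 0.2285]
eef_rot: [3.134, 0.022, 2.334]
wrist_force: [2.2, -1.1, 2.3]
width: 0.275
```

```bash
python3 feel.py;  python3 - <<'E'
from h import *
p,d=capture('scene');save('s8',cv2.resize(p[220:340,280:390],(550,600),interpolation=cv2.INTER_CUBIC))
E
```

```text
t 17.1 [0.5384 0.1018 0.2284] [3.1334 0.0216 2.334 ] F [ 1.04 -1.47  2.82] Ftan -0.26 Frad -1.78 c 0.0766 mast -0.5471 r 0.1836 standy mm 93.6 w 0.2787230391401634
```

View pics/s8.png

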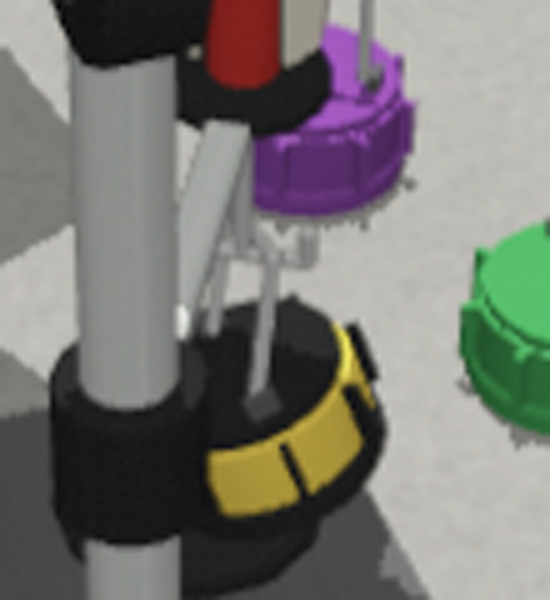

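The lamp hangs free of the nest. The carried weight is about 6.3 N, so the balance point is high, at carriage near 0.01. Following it up.

drive_tool([
  [[0,0,-1.5,0,0,0,0.15],[0,0,-2,0,0,0,0.15],[0,0,-2,0,0,0,0.15],[0,0,-2,0,0,0,0.15],[0,0,-2,0,0,0,0.15]],
])

```text
time: 17.57
tool_pos: [0.5382, 0.1017, 0.2382]
eef_rot: [3.134, 0.022, 2.334]
wrist_force: [1.9, -2.2, 1.7]
width: 0.274
```

drive_tool([
  [[0,0,-2,0,0,0,0.15],[0,0,-2,0,0,0,0.15],[0,0,-2,0,0,0,0.15],[0,0,-2,0,0,0,0.15],[0,0,-1,0,0,0,0.15]],
])

```text
time: 17.98
tool_pos: [0.5382, 0.1016, 0.2486]
eef_rot: [3.134, 0.022, 2.334]
wrist_force: [2.8, -3.1, 1.5]
width: 0.274
```

```bash
python3 feel.py
```

```text
t 18.2833 [0.5382 0.1016 0.2482] [3.1338 0.0222 2.3341] F [ 2.53 -2.24  2.36] Ftan 0.27 Frad -3.37 c 0.0568 mast -0.5458 r 0.1836 standy mm 93.4 w 0.272202735753665
```

drive_tool([
  [[0,0,-2,0,0,0,0.15],[0,0,-2,0,0,0,0.15],[0,0,-2,0,0,0,0.15],[0,0,-2,0,0,0,0.15],[0,0,-2,0,0,0,0.15]],
])

```text
time: 18.7
tool_pos: [0.5381, 0.1015, 0.2585]
eef_rot: [3.134, 0.022, 2.334]
wrist_force: [2.7, -2.5, 0.6]
width: 0.276
```

drive_tool([
  [[-0.3,0,-2,0,0,0,0.15],[-0.3,0,-2,0,0,0,0.15],[-0.3,0,-2,0,0,0,0.15],[-0.3,0,-2,0,0,0,0.15],[0,0,-1,0,0,0,0.15]],
])

```text
time: 19.12
tool_pos: [0.538, 0.1014, 0.2684]
eef_rot: [3.135, 0.02, 2.334]
wrist_force: [2.1, -2.4, 0.2]
width: 0.272
```

```bash
python3 feel.py
```

```text
t 19.4167 [0.538  0.1014 0.2681] [3.1349 0.02   2.3344] F [ 1.47 -0.88  1.24] Ftan 0.45 Frad -1.66 c 0.0369 mast -0.5441 r 0.1836 standy mm 93.2 w 0.2690294494837616
```

drive_tool([
  [[-0.2,0,-2,0,0,0,0.15],[-0.2,0,-2,0,0,0,0.15],[-0.2,0,-2,0,0,0,0.15],[0,0,-2,0,0,0,0.15],[0,0,-2,0,0,0,0.15]],
])

```text
time: 19.83
tool_pos: [0.5378, 0.1013, 0.2782]
eef_rot: [3.136, 0.019, 2.335]
wrist_force: [2.2, -0.2, -0.1]
width: 0.271
```

drive_tool([
  [[-0.2,0,-2,0,0,0,0.15],[-0.2,0,-1.5,0,0,0,0.15],[0,0,-1.5,0,0,0,0.15],[0,0,-0.5,0,0,0,0.15]],
])

```text
time: 20.17
tool_pos: [0.5379, 0.1013, 0.2847]
eef_rot: [3.135, 0.018, 2.335]
wrist_force: [1.4, -0.3, -0.3]
width: 0.272
```

```bash
python3 feel.py; python3 feel.py
```

```text
t 20.4667 [0.5379 0.1013 0.2843] [3.1356 0.018  2.3346] F [0.79 0.02 0.73] Ftan 0.58 Frad -0.53 c 0.0207 mast -0.5431 r 0.1836 standy mm 93.0 w 0.27624358500143725
t 20.7667 [0.5379 0.1013 0.2843] [3.1357 0.018  2.3347] F [ 1.03 -0.18  0.52] Ftan 0.62 Frad -0.84 c 0.0207 mast -0.543 r 0.1836 standy mm 93.0 w 0.27331005430620514
```

drive_tool([
  [[0,0,-2,0,0,0,0.15],[0,0,-2,0,0,0,0.15],[0,0,-2,0,0,0,0.15],[0,0,-2,0,0,0,0.15],[0,0,-1.5,0,0,0,0.15]],
])

```text
time: 21.18
tool_pos: [0.5377, 0.1012, 0.2943]
eef_rot: [3.136, 0.018, 2.335]
wrist_force: [1.7, 0.1, -0.7]
width: 0.274
```

```bash
python3 feel.py; python3 feel.py
```

```text
t 21.4833 [0.5377 0.1012 0.294 ] [3.1361 0.018  2.3347] F [ 1.31 -0.83  0.47] Ftan 0.37 Frad -1.5 c 0.011 mast -0.5422 r 0.1836 standy mm 92.9 w 0.2744827771460801
t 21.7833 [0.5377 0.1012 0.294 ] [3.1363 0.018  2.3346] F [ 1.58 -0.53  0.36] Ftan 0.77 Frad -1.48 c 0.011 mast -0.5419 r 0.1836 standy mm 92.8 w 0.2725655177058572
```

drive_tool([
  [[-0.2,0,-2,0,0,0,0.15],[-0.2,0,-1.5,0,0,0,0.15],[-0.2,0,-0.5,0,0,0,0.15]],
])

```text
time: 22.03
tool_pos: [0.5376, 0.1011, 0.2979]
eef_rot: [3.137, 0.017, 2.335]
wrist_force: [-0.1, 0.8, -0.8]
width: 0.276
```

```bash
python3 feel.py; python3 feel.py;  python3 - <<'E'
from h import *
p,d=capture('scene');save('s9',cv2.resize(p[130:350,200:400],(545,600),interpolation=cv2.INTER_CUBIC))
E
```

```text
t 22.3333 [0.5376 0.101  0.2977] [3.137  0.0167 2.3348] F [-0.34  1.14  0.14] Ftan 0.54 Frad 1.06 c 0.0073 mast -0.5412 r 0.1835 standy mm 92.7 w 0.2738471766770406
t 22.6333 [0.5377 0.101  0.2977] [3.137  0.0166 2.3348] F [-0.78  2.05 -0.34] Ftan 0.85 Frad 2.02 c 0.0073 mast -0.5413 r 0.1835 standy mm 92.7 w 0.2756094873220068
```

View pics/s9.png

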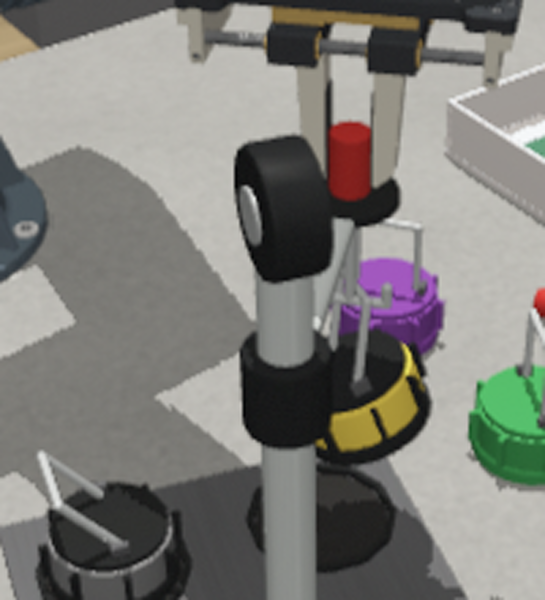

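Fz is about zero, so it is balanced at carriage about 0.007. The lamp hangs well above the empty nest (320, 515), tilted. I'll check the tilt before letting go.

```bash
python3 feel.py; python3 - <<'E'
from h import *
p,d=capture('wrist');cm=cam('wrist');save('w9',p)
rr,cc=np.mgrid[:480,:640];P=unproj('wrist',rr,cc,d,cm);P[d==0]=9;h=cv2.cvtColor(p,cv2.COLOR_RGB2HSV)
near=np.hypot(P[...,0]-.538,P[...,1]-.105)<.09
y=near&(h[...,0]>18)&(h[...,0]<35)&(h[...,1]>120)&(P[...,2]>.08)
t=near&(h[...,2]<70)&(P[...,2]>.12)&(P[...,2]<.22)&(rr<245)
for n,m in [('yel',y),('dark',t)]:
    Q=P[m]
    if len(Q)<20: print(n,len(Q));continue
    c=Q.mean(0);u,s,v=np.linalg.svd(Q-c);print(n,len(Q),c,'normal',v[2],'tilt',np.arccos(abs(v[2][2])),s,'z',Q[:,2].min(),Q[:,2].max())
p,d=capture('scene');cm=cam('scene');P=unproj('scene',rr,cc,d,cm);P[d==0]=9;h=cv2.cvtColor(p,cv2.COLOR_RGB2HSV)
near=np.hypot(P[...,0]-.538,P[...,1]-.105)<.09
y=near&(h[...,0]>18)&(h[...,0]<35)&(h[...,1]>120);Q=P[y];print('scene yel',len(Q),Q.min(0),Q.max(0))
t=near&(h[...,2]<60)&(P[...,2]>.1)&(P[...,2]<.2)&(rr>245)&(cc>325);Q=P[t]
if len(Q)>20:
    c=np.median(Q,0);Q=Q[np.abs(Q-c).max(1)<.03];c=Q.mean(0);v=np.linalg.svd(Q-c)[2];print(len(Q),c,v[2],np.arccos(abs(v[2][2])))
E
```

```text
t 22.9833 [0.5377 0.101  0.2977] [3.137  0.0167 2.3348] F [-1.47  2.74 -0.21] Ftan 0.83 Frad 3.0 c 0.0073 mast -0.5413 r 0.1835 standy mm 92.7 w 0.2745722040579983
yel 18762 [0.5238677  0.12201693 0.38626683] normal [-0.66023432  0.75105425 -0.00285625] tilt 1.5679400763732916 [9.96187943 3.12206732 0.72086803] z 0.10946286175312166 0.4133700919498004
dark 5001 [0.53251958 0.11347456 0.14753622] normal [-0.19608897 -0.04263824  0.97965866] tilt 0.20204293839689885 [1.73210399 1.05438537 0.61886609] z 0.12003150391716184 0.21008377938224426
scene yel 814 [0.5205783  0.05736213 0.10594609] [0.59268358 0.14552544 0.41625026]
422 [0.56972112 0.10804758 0.15066644] [-0.59969101 -0.11224258 -0.79232083] 0.656192681783543
```

View pics/w9.png

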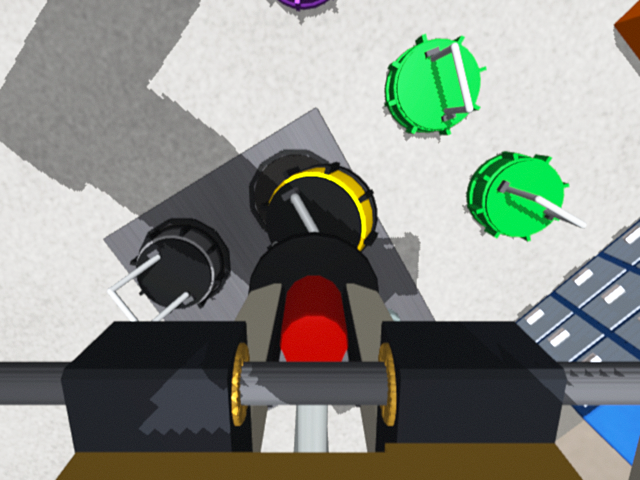

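```bash
python3 - <<'E'
from h import *
rng=np.random.default_rng(0)
rr,cc=np.mgrid[:480,:640]
def ransac(Q,th=.0015):
    best=None
    for i in range(2000):
        a=Q[rng.choice(len(Q),3,False)];n=np.cross(a[1]-a[0],a[2]-a[0]);l=np.linalg.norm(n)
        if l<5e-5: continue
        n/=l;k=abs((Q-a[0])@n)<th
        if best is None or k.sum()>best.sum(): best=k
    c=Q[best].mean(0);v=np.linalg.svd(Q[best]-c)[2][2];v*=np.sign(v[2]);return len(Q),best.sum(),c.round(4),v.round(3),'tilt',np.arccos(v[2]).round(3)
p,d=capture('wrist');P=unproj('wrist',rr,cc,d);h=cv2.cvtColor(p,cv2.COLOR_RGB2HSV)
m=(rr>185)&(rr<240)&(cc>272)&(cc<358)&(h[...,2]<75)&(h[...,1]<90)&(P[...,2]>.1)&(P[...,2]<.2);print('wrist top',ransac(P[m]))
m=(rr>160)&(rr<255)&(cc>262)&(cc<385)&(h[...,0]>20)&(h[...,0]<35)&(h[...,1]>120)&(h[...,2]>225)&(P[...,2]>.09)&(P[...,2]<.2);print('wrist rim',ransac(P[m],.0025))
p,d=capture('scene');P=unproj('scene',rr,cc,d);h=cv2.cvtColor(p,cv2.COLOR_RGB2HSV)
m=(rr>248)&(rr<285)&(cc>322)&(cc<352)&(h[...,2]<75)&(h[...,1]<110)&(P[...,2]>.1)&(P[...,2]<.2);print('scene top',ransac(P[m]))
o=arm.observe();print(o['time'],o['wrist_force'])
E
```

```text
wrist top (3529, np.int64(3348), array([0.5328, 0.1101, 0.1502]), array([-0.22 , -0.241,  0.945]), 'tilt', np.float64(0.333))
wrist rim (559, np.int64(548), array([0.5364, 0.1325, 0.1505]), array([-0.222, -0.228,  0.948]), 'tilt', np.float64(0.323))
scene top (546, np.int64(394), array([0.5495, 0.107 , 0.1555]), array([-0.213, -0.235,  0.948]), 'tilt', np.float64(0.323))
23.1833 [-3.18574343  4.12593129 -0.29266423]
```

Tilt is 0.33 rad in all three fits, under the 0.62 limit, and the lamp is under the hook. Relieving the small radial force before opening.

drive_tool([
  [[0.2,0,0,0,0,0,0.15],[0.1,0,0,0,0,0,0.15]],
])

```text
time: 23.35
tool_pos: [0.5377, 0.101, 0.2977]
eef_rot: [3.137, 0.017, 2.335]
wrist_force: [-0.3, 2.0, -0.4]
width: 0.274
```

```bash
python3 feel.py; python3 feel.py
```

```text
t 23.65 [0.5376 0.101  0.2977] [3.137  0.0173 2.3347] F [-0.23  1.87 -0.54] Ftan 1.13 Frad 1.51 c 0.0073 mast -0.5412 r 0.1835 standy mm 92.7 w 0.2728920592201813
t 23.95 [0.5376 0.101  0.2977] [3.1369 0.0173 2.3347] F [ 0.2   1.05 -0.78] Ftan 0.87 Frad 0.63 c 0.0073 mast -0.5413 r 0.1835 standy mm 92.7 w 0.27400495386780427
```

```bash
python3 - <<'E'
from h import *
F=[]
for i in range(24):
    capture('wrist');F.append(arm.observe()['wrist_force'])
F=np.array(F);print(F[:12].mean(0),F[12:].mean(0),F.std(0),arm.observe()['tool_pos'],arm.observe()['time'])
E
```

```text
[ 0.85558014  0.4016461  -0.39505464] [ 1.18406139 -0.21640868 -0.53061927] [0.57396218 0.63061937 0.40801798] [0.53760669 0.1010873  0.29773216] 25.15
```

drive_tool([
  [[0,0,1.2,0,0,0,0.15],[0,0,1,0,0,0,0.15]],
])

```text
time: 25.32
tool_pos: [0.5376, 0.1011, 0.2956]
eef_rot: [3.137, 0.017, 2.335]
wrist_force: [0.5, 0.4, 0.0]
width: 0.274
```

```bash
python3 - <<'E'
from h import *
F=[]
for i in range(20):
    capture('wrist');F.append(arm.observe()['wrist_force'])
F=np.array(F);print(F[:10].mean(0),F[10:].mean(0),F.std(0),arm.observe()['tool_pos'],arm.observe()['time'])
E
```

```text
[ 0.74681491 -0.02991827 -0.49643392] [ 0.27733067 -0.12114755 -0.79709834] [0.60290292 0.54207619 0.45181695] [0.53763869 0.10108316 0.29568036] 26.3167
```

Balance is consistent with W ≈ 6.3–6.4 N (Fz within noise and friction of zero). Opening without moving.

drive_tool([
  [[0,0,0,0,0,0,0.45],[0,0,0,0,0,0,0.5],[0,0,0,0,0,0,0.6],[0,0,0,0,0,0,0.75],[0,0,0,0,0,0,0.9]],
])

```text
time: 26.73
tool_pos: [0.5379, 0.1011, 0.2961]
eef_rot: [3.136, 0.018, 2.334]
wrist_force: [-0.3, 0.3, 0.2]
width: 0.585
```

```bash
python3 - <<'E'
from h import *
rr,cc=np.mgrid[:480,:640]
for i in range(6):
    p,d=capture('scene');P=unproj('scene',rr,cc,d);h=cv2.cvtColor(p,cv2.COLOR_RGB2HSV)
    k=((h[...,0]<8)|(h[...,0]>172))&(h[...,1]>150)&(np.hypot(P[...,0]-.5377,P[...,1]-.101)<.03)&(P[...,2]>.2)
    print(arm.observe()['time'],P[k][:,2].max().round(4),np.percentile(P[k][:,2],97).round(4),P[k][:,:2].mean(0).round(4))
o=arm.observe();print(o['width'],o['wrist_force'],o['tool_pos'])
save('s10',cv2.resize(p[130:350,200:400],(545,600),interpolation=cv2.INTER_CUBIC))
E
```

```text
26.7833 0.3324 0.3306 [0.5463 0.0941]
26.8333 0.3323 0.3311 [0.5466 0.094 ]
26.8833 0.3318 0.3309 [0.5464 0.094 ]
26.9333 0.3318 0.3304 [0.5463 0.0941]
26.9833 0.332 0.3308 [0.5465 0.094 ]
27.0333 0.3319 0.3305 [0.5465 0.094 ]
0.8400366213742247 [0.66354314 0.00542003 0.31095594] [0.53791031 0.10114025 0.29599447]
```

View pics/s10.png

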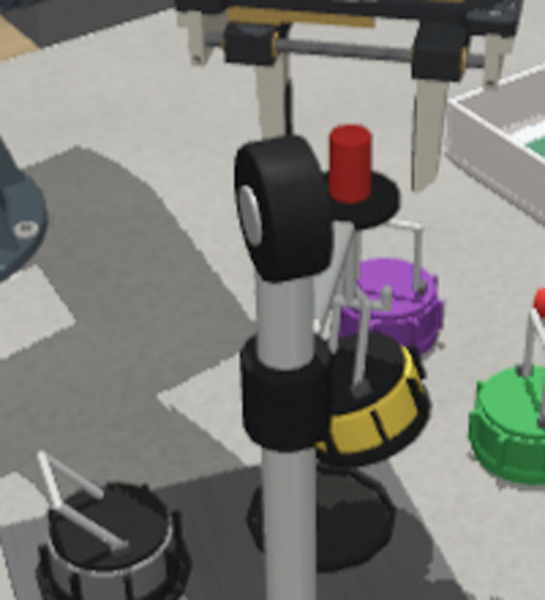

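Released, and nothing moved: the knob top holds steady at about z 0.331. The jaws are clear on both sides, so I retreat straight up.

drive_tool([
  [[0,0,0,0,0,0,1],[0,0,-5,0,0,0,1],[0,0,-15,0,0,0,1],[0,0,-20,0,0,0,1],[0,0,-25,0,0,0,1]],
])

```text
time: 27.45
tool_pos: [0.5351, 0.1015, 0.359]
eef_rot: [-3.14, 0.012, 2.334]
wrist_force: [0.5, -0.2, 0.0]
width: 0.995
```

drive_tool([
  [[0,0,-25,0,0,0,1],[0,0,-25,0,0,0,1],[0,0,-20,0,0,0,1],[0,0,0,0,0,0,1],[0,0,0,0,0,0,1]],
])

```text
time: 27.87
tool_pos: [0.5345, 0.1023, 0.439]
eef_rot: [3.137, 0.017, 2.334]
wrist_force: [0.8, 1.3, -0.5]
width: 1.002
```

```bash
python3 - <<'E'
from h import *
rr,cc=np.mgrid[:480,:640]
for i in range(8):
    p,d=capture('scene');P=unproj('scene',rr,cc,d);h=cv2.cvtColor(p,cv2.COLOR_RGB2HSV)
    k=((h[...,0]<8)|(h[...,0]>172))&(h[...,1]>150)&(np.hypot(P[...,0]-.5377,P[...,1]-.101)<.03)&(P[...,2]>.2)
    y=(rr>245)&(rr<305)&(cc>310)&(cc<360)&(h[...,0]>20)&(h[...,0]<35)&(h[...,1]>120)
    print(arm.observe()['time'],np.percentile(P[k][:,2],97).round(4),P[k][:,:2].mean(0).round(4),'yel',np.median(P[y],0).round(4),np.percentile(P[y][:,2],2).round(4))
o=arm.observe();print(o['width'],o['wrist_force'],o['tool_pos'])
save('s11',p)
E
```

```text
27.9167 0.3308 [0.5464 0.094 ] yel [0.5803 0.0917 0.1388] 0.1136
27.9667 0.3308 [0.5463 0.094 ] yel [0.5803 0.0911 0.1384] 0.1135
28.0167 0.3308 [0.5462 0.0941] yel [0.5803 0.0911 0.139 ] 0.1137
28.0667 0.3308 [0.5463 0.0941] yel [0.5802 0.0911 0.1386] 0.1132
28.1167 0.3307 [0.5465 0.0939] yel [0.5801 0.0913 0.1385] 0.1132
28.1667 0.3308 [0.5463 0.094 ] yel [0.5804 0.091  0.1385] 0.114
28.2167 0.3309 [0.5464 0.094 ] yel [0.5803 0.0909 0.1391] 0.1127
28.2667 0.3308 [0.5464 0.094 ] yel [0.5801 0.0912 0.1388] 0.1141
0.9963736397371711 [ 0.25438266 -0.33971038  0.24348454] [0.53435658 0.10228009 0.43782982]
```

View pics/s11.png

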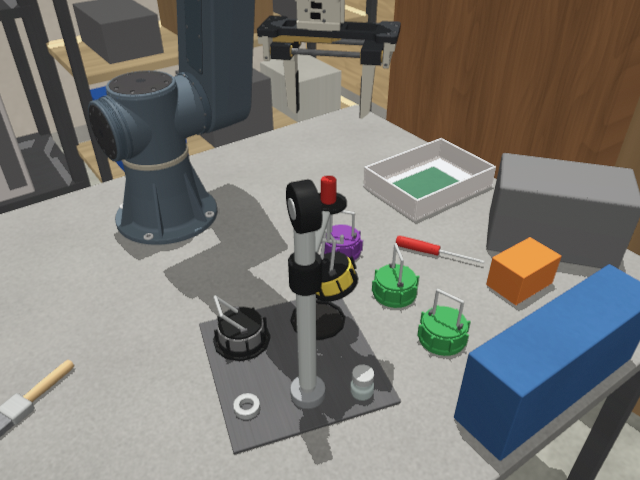

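The lamp hangs still at (338, 272) above its empty nest. The grey lamp, jar and bearing are unmoved, and the gripper is well clear. Handing in.

```bash
python3 -c "
from station import arm
print(arm.hand_in())"
```

```text
the job is handed in; nothing more can be done
None
```

The yellow lamp is hanging still by its bail on the jib's hook, well clear of its dock, and the job is handed in. The station gave no verdict.

- **What I did:**
  - I gripped the red knob, pulled the carriage down to about 0.139 m between the lamps, and swung it until the shank touched the bail at mast −0.55.
  - The sideways force at that touch was about 1 to 2 N; I then eased off by about 1.5 mm.
  - I let it up at roughly 1 to 3 cm/s and opened the gripper at carriage about 0.009 m.
- **Last checks:**
  - Before release, lamp tilt was 0.33 rad in three separate fits, under the 0.62 limit.
  - After release, knob and lamp heights stayed within about 1 mm over repeated readings.
  - The lamp's lowest visible yellow wall was about 0.11 m above the bench.
  - By eye in the final picture, the grey lamp, jar and bearing are where they started. I did not measure their positions again.
- **What disagreed:**
  - Just before release the vertical force averaged −0.4 to −0.8 N, where earlier readings pointed to exact balance. That is close to sensor noise plus friction, and nothing visibly moved on release.
  - As the spring force fell off it, the sideways force at the bail briefly reached −2.6 N, inside the range where the lamp can start to tip. I saw no tip, but took no picture at that moment.

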